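Dock the light bars battery-end down

ROBOT

A 7-joint arm with a two-finger parallel gripper is mounted at the origin on a cart in front of the work surface, level with it; the furniture and walls round the work are solid. World frame = base frame: x ahead of the robot, y to its left, z up, the work surface at z = 0. Lengths are in mm, angles in degrees, forces in N, time in s.
With the tool pointing down it reaches from about 425 to 950 mm from the base axis. Payload 16.7 kg.
Tool frame: the origin (TCP) lies between the finger pads; the fingertips stand 25 mm ahead of it and the grasp point (between the pads) lies 6 mm ahead of it; z points along the fingers, y is the line along which they close (so a half turn about z gives the same grasp; the last joint's range is limited). The gripper opens to 94 mm and grips with 3 to 60 N. Pads are 16 mm wide; open, the fingers measure 119 mm over their backs; the gripper's body (75 mm by 177 mm) begins 78 mm behind the grasp point.
Start: joints at [60.132, 24.414, 4.234, 92.017, -1.954, 63.644, -3.845], TCP at [245.189, -628.855, 230.467] pointing down, gripper open.
Joint ranges: [-163.25, 163.25], [-28.42, 122.38], [-70.27, 78.77], [12.13, 141.07], [-58.53, 238.53], [9.26, 117.41], [-156.51, 156.51]. Speed limits (degrees/s): [108.29, 108.29, 136.94, 136.94, 172.46, 172.46, 172.46].

INTERFACE

Orientations are given as [roll, pitch, yaw] about the fixed x, y, z axes, in that order (R = Rz(yaw) Ry(pitch) Rx(roll)).
In Python, from cell import readout, imaging, ticket gives the robot as it stands.
- The arm moves only by the tool send_rows, never from a script. Its argument "deltas" is a list of rows, each a list of 4 numbers: the shift along the tool's x, y, z in fractions of the full range, 1 being 1 m, then the turn about the tool's z in fractions of the full range, 1 being 180 degrees. A call has 1 to 10 rows; each row is the pose to reach, as a shift and turn from the pose commanded when the call began, along the tool's axes at that moment; what a row does not reach only later rows make up. A row lasts 1/10 s, in which the tool goes at most 50 mm and 8.59 degrees, less where a joint would pass 70% of its speed; a pose out of reach is approached as far as the arm can. A shift or turn number past 1, either way, is cut back to 1. A call with a gripper value outside its range is refused whole. "claw" is the opening, from 0 (shut) to 1 (fully open), set as the call begins (left out, the last holds). The fingers move at their own pace and stop on an object; the grip force is fixed at half the most. Time passes only in rows, so rows that repeat a pose let the fingers close. It gives the time, the measured TCP pose, the force, the opening and the grip force at its end, in the units of the state.
- readout.observe(): the state, without advancing time (a new reading comes with each control period).
- imaging.capture(name): name is "scene" or "top"; returns a dict with "color" (420x560x3 uint8, blue, green, red), "mtx" (3x3 intrinsics, pixels), "rvec" (rotation vector, rad) and "tvec" (3), from world to camera coordinates, as OpenCV has them. Camera axes: x right, y down, z forward; pixel columns grow to the right and rows downward; lengths in mm; the calibration is good to about 2 mm. A picture is of the moment at which its call begins. There is no depth.
- ticket.finish_job(): hands the job in; it is judged then, once.
The state is a dict: "time_s": time; "joint_pos": joint angles; "dq": joint speeds; "tau": joint torques, N m; "tool_pos": TCP position; "tcp_rot": TCP orientation; "force": force on the tool from outside, world axes, zero at the start; "moment": the same for the moment, N m; "finger_gap": finger opening in mm; "gripper_force": force on a finger pad.
Only numpy, scipy, OpenCV 4.12 (cv2) and the standard library are available. Lean on these libraries where they do the work, as an engineer would, in place of code of your own. Each camera call takes 0.05 s, during which the arm holds its last target. There are 200 camera calls.

TASK

Put the two cordless light bars back on the sloping charging stand, one in each cradle, white strip up, resting right down against the stop rod, each with its battery end at the bottom so that its weight pushes the spring contact in. Both ends of a bar look alike: lift each one at its middle and feel which end is heavier before you dock it. Leave everything else on the desk as it is.

Things in the scene. Friction and masses are not known exactly. Their poses are not given: they have to be found in the camera images.
- stand: charging stand, fixed, 156 mm deep (x), 150 mm wide (y), 130 mm high: an aluminium deck sloping 36 degrees up from its front (-x) to its back (+x), with two cradles 72 mm apart along y. Origin: centre of its underside on the desk; z up. A bar lies along the slope on two cross rails; friction cannot hold it: freed, it slides down to the stop rod
- rod (a point): middle of the polished 8 mm stop rod across the stand's front, against which a docked bar's lower end rests, 11 mm above the bar's underside. Axes as the stand's
- guide (a point): middle of the upper cross rail's top (between the cradles), 140 mm up the slope from a docked bar's lower end; the lower rail is at 30 mm. Guide blocks beside the bar stand 14 mm proud of both rails and leave 34 mm for the 26 mm bar; they span 14 to 46 mm and 131 to 149 mm from the bar's lower end. Between them the deck is open, 9 mm below the bar
- cradle1 (a point): the left (stand's +y) cradle: the point at mid-length of the underside of a bar that is docked there. Axes as the stand's (x level and towards the stand's back, z up; the slope rises 36 degrees from +x towards +z)
- cradle2 (a point): the right (stand's -y) cradle: the point at mid-length of the underside of a bar that is docked there. Axes as the stand's (x level and towards the stand's back, z up; the slope rises 36 degrees from +x towards +z)
- contact1 (a joint): spring contact of cradle 1, a brass pad under the bar, 30 mm up from its lower end: 0 = sticking 4 mm out, 0.004 = pushed in fully, level with the rails. It takes 0.75 N to start moving and 1.05 N to be in fully; a docked bar presses it with about 1.4 N if the battery end is down, 0.5 N if it is up
- contact2 (a joint): spring contact of cradle 2, a brass pad under the bar, 30 mm up from its lower end: 0 = sticking 4 mm out, 0.004 = pushed in fully, level with the rails. It takes 0.75 N to start moving and 1.05 N to be in fully; a docked bar presses it with about 1.4 N if the battery end is down, 0.5 N if it is up
- bar1: light bar 1 of two alike: 170 mm long (x), 26 wide, 24 high, 220 g, aluminium, white light strip on top (+z), black cap at both ends; lies on the desk. Origin: middle of its underside. The battery in one end puts the balance point about 36 mm from mid-length; which end (+x or -x) changes from bar to bar and each time and cannot be seen
- bar2: light bar 2 of two alike: 170 mm long (x), 26 wide, 24 high, 220 g, aluminium, white light strip on top (+z), black cap at both ends; lies on the desk. Origin: middle of its underside. The battery in one end puts the balance point about 36 mm from mid-length; which end (+x or -x) changes from bar to bar and each time and cannot be seen
- bar1_mid (a point): centre of light bar 1: at mid-length, half-way up its height (12 mm above the underside). Axes as the bar's
- bar2_mid (a point): centre of light bar 2: at mid-length, half-way up its height (12 mm above the underside). Axes as the bar's
- glue_stick: red and yellow glue stick standing upright, 28 mm across, 86 mm high; not to be moved. Origin: centre of its underside
- red_pen: red pen, 145 mm long, lying on the yellow jotter; not to be moved. Origin: centre of its underside

How it is judged (in metres and radians):
At the end, for the whole second after the job is handed in: Each bar lies still in a cradle of its own, white strip up, centre within 20 mm of the cradle's point and its lower end within 8 mm of the stop rod; both spring contacts are pushed in by over 2.8 of their 4 mm by the bars' weight alone, as only battery ends can do (((distance between bar1_mid and cradle1 below 0.02 m and value of joint contact1 above 0.0028 m) or (distance between bar1_mid and cradle2 below 0.02 m and value of joint contact2 above 0.0028 m)) and x of each of bar1_mid, bar2_mid in the frame of stand below -0.0044 m and angle between bar1's own z axis and vertical between 0.48 and 0.78 rad and linear speed of each of bar1, bar2 below 0.02 m/s and ((distance between bar2_mid and cradle1 below 0.02 m and value of joint contact1 above 0.0028 m) or (distance between bar2_mid and cradle2 below 0.02 m and value of joint contact2 above 0.0028 m)) and angle between bar2's own z axis and vertical between 0.48 and 0.78 rad and value of joint each of contact1, contact2 above 0.0028 m); the robot touches nothing.
It fails at once if the glue stick or the pen was moved by more than 25 mm (distance of any of glue_stick, red_pen from where it was at the start of the episode above 0.025 m).
It fails at once if the glue stick was knocked over (angle between glue_stick's own z axis and vertical above 0.5 rad).
It also fails if it takes over 61 s, if anything falls off the work surface, if the arm or the gripper's body presses on something with over 40 N, if the wrist force passes 120 N, or if a joint passes its speed limit or range.

## Working session

There is one attempt and no reset: what is moved stays moved. The work goes in short steps, Python scripts to look and compute and a tool call to move; the robot and the scene stay as the last step left them, time stands still between calls to the robot, and variables do not carry over. Pictures are saved under pics/ and viewed, at most 10 in all, crops included, and the job is handed in when it is done.

Besides the shell and the picture viewer there is one more tool, called after "Call:" by a JSON object that holds its "api" and its "payload", one argument or row to a line. send_rows: Moves the arm, as the interface text tells. Its arguments: {"type":"object","properties":{"deltas":{"type":"array"},"claw":{"type":"number"}},"required":["deltas"]}

```bash
ls; mkdir -p pics; python3 - <<'E'
from cell import readout, imaging
import cv2, json, numpy as np
for n in ("scene","top"):
    d=imaging.capture(n); cv2.imwrite(f"pics/{n}0.png",d["color"])
    np.savez(f"{n}0.npz",**d)
    R=cv2.Rodrigues(np.array(d["rvec"]))[0]; print(n,np.round(d["mtx"],1).tolist(),"cam pos",(-R.T@np.array(d["tvec"]).ravel()).round(0))
print(readout.observe())
E
```

```text
pics
scene [[465.0, 0.0, 274.4], [0.0, 465.0, 206.4], [0.0, 0.0, 1.0]] cam pos [ -2. 399. 940.]
top [[436.5, 0.0, 275.1], [0.0, 436.5, 208.6], [0.0, 0.0, 1.0]] cam pos [ 385.  -30. 1358.]
{'time_s': 0.1, 'joint_pos': array([60.13134265, 24.44297392,  4.23200567, 92.04778152, -1.95309571,
       63.64512169, -3.8463989 ]), 'dq': array([-0.04650323, -0.13043837, -0.10639099, -0.09569288, -0.04381122,
       -0.0253853 , -0.02349861]), 'tau': array([ 8.80391366e-03, -9.37457156e+01,  3.67733426e+00, -4.55037045e+01,
       -4.85640450e-02,  1.67980691e-02,  1.18128560e-04]), 'tool_pos': array([ 245.05996741, -628.54843997,  229.88804482]), 'tcp_rot': array([-1.79936475e+02,  5.04167699e-03,  2.12991025e+01]), 'force': array([ 0.1653401 ,  0.75234796, -0.27481009]), 'moment': array([-0.00701152,  0.02757915,  0.00921261]), 'gripper_force': 0.0, 'finger_gap': 93.89217866188947}
```

View pics/scene0.png

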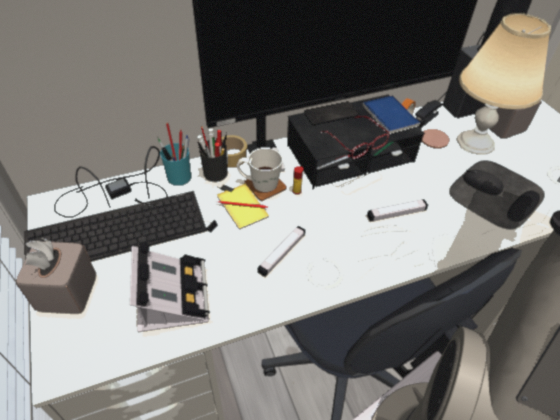

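View pics/top0.png

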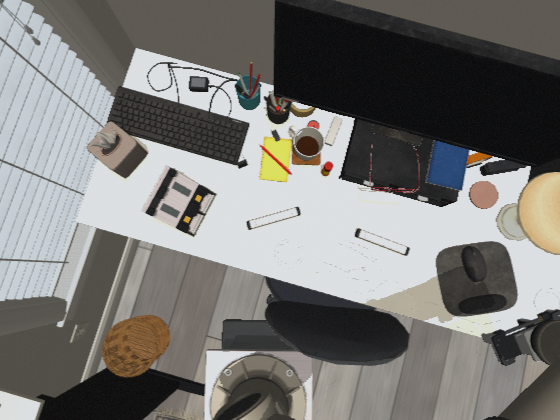

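The scene view shows the stand at about (175,288), and the bars at (283,250) and (397,210). In the top view they are at (180,200), (273,217) and (382,241), with the glue stick at (327,168) and the pen and jotter at (275,160). Next I'll enlarge the stand and a bar in both views.

```bash
python3 - <<'E'
import cv2, numpy as np
s=np.load("scene0.npz")["color"]; t=np.load("top0.npz")["color"]
f=lambda im,x,y,w,h,k:cv2.resize(im[y:y+h,x:x+w],None,fx=k,fy=k,interpolation=cv2.INTER_CUBIC)
a=f(s,125,240,90,95,4.4); b=f(t,140,160,80,80,5)
c=f(s,250,195,185,85,2.1); d=f(t,240,200,175,60,2.2)
C=np.zeros((600,800,3),np.uint8)
for im,x,y in((a,0,0),(b,400,0),(c,0,420),(d,410,420)):
    h=min(im.shape[0],600-y); w=min(im.shape[1],800-x); C[y:y+h,x:x+w]=im[:h,:w]
cv2.imwrite("pics/crops.png",C)
E
```

```text
(no output)
```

View pics/crops.png

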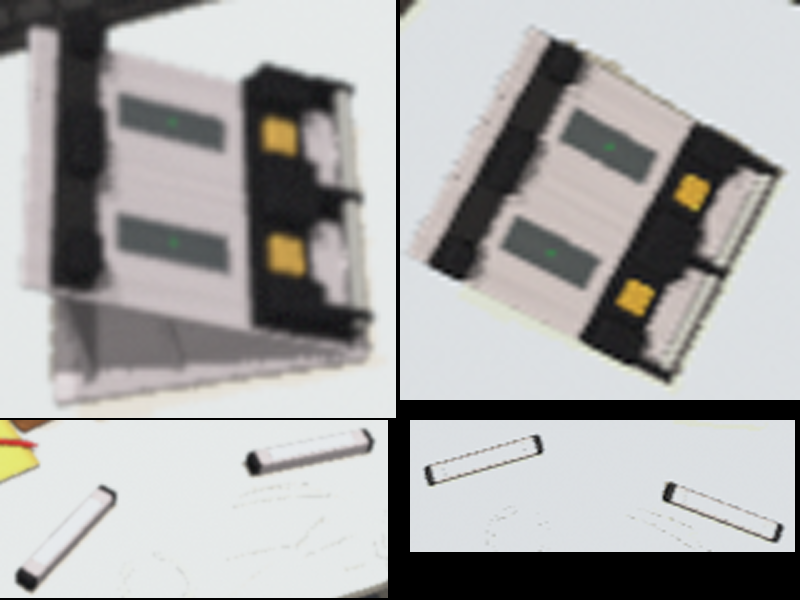

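Crops, left scene and right top. The yellow contacts are at about scene (188,271) and (190,298), top (198,198) and (187,219). Each cradle also has a grey deck patch, and each bar has black end caps. The low (front) side of the stand faces right and slightly down in the top view. Now I'll measure these.

```bash
cat > h.py <<'E'
import cv2, numpy as np
class V:
    def __init__(s,d):
        s.im=np.array(d["color"]); s.K=np.array(d["mtx"]); s.rv=np.array(d["rvec"],float); s.t=np.array(d["tvec"],float).reshape(3,1)
        s.R=cv2.Rodrigues(s.rv)[0]; s.P=s.K@np.hstack([s.R,s.t]); s.c=(-s.R.T@s.t).ravel()
    def blobs(s,mask,box,amin):
        x0,y0,x1,y1=box; m=np.zeros(mask.shape,np.uint8); m[y0:y1,x0:x1]=mask[y0:y1,x0:x1]
        n,l,st,c=cv2.connectedComponentsWithStats(m,connectivity=8)
        return [(c[i],st[i,4]) for i in range(1,n) if st[i,4]>=amin]
    def plane(s,p,z):
        d=s.R.T@np.linalg.inv(s.K)@np.array([p[0],p[1],1.]); return s.c+d*(z-s.c[2])/d[2]
def tri(a,p,b,q):
    X=cv2.triangulatePoints(a.P,b.P,np.array(p,float).reshape(2,1),np.array(q,float).reshape(2,1)); X=(X[:3]/X[3]).ravel()
    u=b.P@np.r_[X,1]; return X, np.linalg.norm(u[:2]/u[2]-q)
E
python3 - <<'E'
from h import *
S=V(np.load("scene0.npz"));T=V(np.load("top0.npz"))
def yel(v): h=cv2.cvtColor(v.im,cv2.COLOR_BGR2HSV); return cv2.inRange(h,(15,120,100),(32,255,255))
def blk(v): return (cv2.cvtColor(v.im,cv2.COLOR_BGR2GRAY)<75).astype(np.uint8)
def grey(v): g=cv2.cvtColor(v.im,cv2.COLOR_BGR2GRAY); return ((g>70)&(g<125)).astype(np.uint8)
def pr(n,a): print(n,[(c.round(1).tolist(),int(k)) for c,k in a])
ys=sorted(S.blobs(yel(S),(125,240,215,335),15),key=lambda x:x[0][1]); yt=sorted(T.blobs(yel(T),(140,160,220,240),15),key=lambda x:x[0][1])
gs=S.blobs(cv2.morphologyEx(grey(S),cv2.MORPH_OPEN,np.ones((3,3))),(149,255,180,305),30); gt=T.blobs(cv2.morphologyEx(grey(T),cv2.MORPH_OPEN,np.ones((3,3))),(156,178,195,222),30)
pr("ys",ys);pr("yt",yt);pr("gs",gs);pr("gt",gt)
for a,b in zip(ys,yt): print("contact",*tri(S,a[0],T,b[0]))
for a,b in zip(gs,gt): print("grey",*tri(S,a[0],T,b[0]))
for n,bs,bt in (("A",(255,225,310,277),(243,203,303,232)),("B",(362,195,432,224),(352,226,412,257))):
    a=sorted(S.blobs(blk(S),bs,10),key=lambda x:x[0][0]); b=sorted(T.blobs(blk(T),bt,6),key=lambda x:x[0][0]); pr(n,a);pr(n,b)
    for p,q in zip(a,b): print(n,tri(S,p[0],T,q[0]),T.plane(q[0],20))
print("pen/glue",T.plane((275,160),5),T.plane((327,168),86))
E
```

```text
ys [([188.1, 270.5], 58), ([189.6, 297.5], 68)]
yt [([198.1, 197.9], 35), ([186.6, 219.0], 37)]
gs [([163.5, 267.4], 168), ([163.6, 294.8], 191)]
gt [([181.1, 188.8], 124), ([169.5, 210.0], 127)]
contact [603.36505025 192.40965454  47.48085498] 0.5103386426999987
contact [537.96024542 224.26307674  48.58269359] 0.44178658511990326
grey [625.64124428 239.66484099  72.40003675] 0.42700635894817474
grey [561.17265479 271.35912192  72.39036814] 0.38410945722583373
A [([262.2, 270.9], 60)]
A [([248.2, 225.0], 16), ([297.9, 210.5], 16)]
A (array([525.97961569,  39.66438051,  11.57133581]), np.float64(0.2768314316044511)) [524.50088267  38.60859825  20.        ]
B [([370.3, 215.8], 45)]
B [([357.2, 232.3], 26), ([406.6, 251.2], 15)]
B (array([ 508.0316188 , -298.7700845 ,    9.06519707]), np.float64(0.2591808157624124)) [ 506.4190946  -297.09247034   20.        ]
pen/glue [735.11395671 -41.26434921   5.        ] [ 692.01823568 -196.32916925   86.        ]
```

```bash
python3 - <<'E'
from h import *
S=V(np.load("scene0.npz"));T=V(np.load("top0.npz"))
def blk(v): return (cv2.cvtColor(v.im,cv2.COLOR_BGR2GRAY)<110).astype(np.uint8)
for n,bs,bt in (("A",(250,222,312,280),(240,200,306,235)),("B",(360,192,436,226),(348,222,416,260))):
    a=sorted([x for x in S.blobs(blk(S),bs,8)],key=lambda x:-x[1])[:4]
    print(n,[(c.round(1).tolist(),int(k)) for c,k in a])
    # outline of whole bar in top: threshold against desk
    x0,y0,x1,y1=bt; m=blk(T)[y0:y1,x0:x1]; pts=cv2.findNonZero(m).astype(np.float32)+[x0,y0]
    W=np.array([T.plane(p[0],22)[:2] for p in pts],np.float32)
    r=cv2.minAreaRect(W); print(n,"rect",r)
E
```

```text
A [([262.3, 270.7], 72), ([302.0, 230.0], 14)]
A rect ((547.1666259765625, -37.53593444824219), (26.34933853149414, 167.8592071533203), 16.883909225463867)
B [([370.4, 215.8], 59), ([425.0, 204.7], 20)]
B rect ((478.84857177734375, -370.7975158691406), (169.47225952148438, 27.281618118286133), 69.74800872802734)
```

```bash
cat > go.py <<'E'
import sys, numpy as np
from cell import readout
s=readout.observe(); p=s["tool_pos"]; r=s["tcp_rot"]
print("t",s["time_s"],"pos",p.round(1),"rot",r.round(2),"F",s["force"].round(2),"M",s["moment"].round(3),"gap",round(s["finger_gap"],1),"gf",s["gripper_force"],"j",s["joint_pos"].round(0))
for a in sys.argv[1:]:
    x,y,z,w=map(float,a.split(",")); d=np.array([x,y,z])-p; c=np.radians(r[2])
    print(a,"->",[round((d[0]*np.cos(c)+d[1]*np.sin(c))/1000,4),round((d[0]*np.sin(c)-d[1]*np.cos(c))/1000,4),round(-d[2]/1000,4),round((r[2]-w+180)%360-180,2)],"dist",np.linalg.norm(d))
E
python3 go.py 479,-371,120,69.75
```

```text
t 0.1 pos [ 245.1 -628.5  229.9] rot [-1.7994e+02  1.0000e-02  2.1300e+01] F [ 0.17  0.75 -0.27] M [-0.007  0.028  0.009] gap 93.9 gf 0.0 j [60. 24.  4. 92. -2. 64. -4.]
479,-371,120,69.75 -> [np.float64(0.3115), np.float64(-0.155), np.float64(0.1099), np.float64(-48.45)] dist 364.8760339791177
```

Units first: turns go in shares of 180 degrees. So -48.45 degrees is -0.2692.

Call:
{"api": "send_rows", "payload": {
  "deltas": [
    [0.3115,-0.155,0.11,-0.2692],
    [0.3115,-0.155,0.11,-0.2692],
    [0.3115,-0.155,0.11,-0.2692],
    [0.3115,-0.155,0.11,-0.2692],
    [0.3115,-0.155,0.11,-0.2692],
    [0.3115,-0.155,0.11,-0.2692],
    [0.3115,-0.155,0.11,-0.2692],
    [0.3115,-0.155,0.11,-0.2692],
    [0.3115,-0.155,0.11,-0.2692],
    [0.3115,-0.155,0.11,-0.2692]
  ]
}}

```text
time_s: 1.1
tool_pos: [478.6, -372.0, 120.4]
tcp_rot: [-180.0, 0.0, 69.7]
force: [-0.6, -0.1, 0.5]
finger_gap: 94.1
gripper_force: 0.0
```

```bash
python3 go.py 479,-371,120,69.75 479,-371,28,69.75
```

```text
t 1.1 pos [ 478.6 -372.   120.4] rot [-1.7997e+02  2.0000e-02  6.9730e+01] F [-0.61 -0.12  0.53] M [ 0.001 -0.089  0.03 ] gap 94.1 gf 0.0 j [ 41.  25. -11. 106.   6.  49.   6.]
479,-371,120,69.75 -> [np.float64(0.0011), np.float64(0.0001), np.float64(0.0004), np.float64(-0.02)] dist 1.1559351703808383
479,-371,28,69.75 -> [np.float64(0.0011), np.float64(0.0001), np.float64(0.0924), np.float64(-0.02)] dist 92.42802153564308
```

Call:
{"api": "send_rows", "payload": {
  "deltas": [
    [0,0,0.04,0],
    [0,0,0.07,0],
    [0,0,0.085,0],
    [0,0,0.092,0],
    [0,0,0.092,0],
    [0,0,0.092,0]
  ]
}}

```text
time_s: 1.7
tool_pos: [479.5, -372.0, 29.6]
tcp_rot: [179.9, 0.0, 69.7]
force: [-0.3, -0.1, 0.8]
finger_gap: 93.8
gripper_force: 0.0
```

Call:
{"api": "send_rows", "payload": {
  "deltas": [
    [0,0,0,0],
    [0,0,0,0],
    [0,0,0,0],
    [0,0,0,0],
    [0,0,0,0],
    [0,0,0,0],
    [0,0,0,0],
    [0,0,0,0]
  ],
  "claw": 0
}}

```text
time_s: 2.5
tool_pos: [479.1, -371.3, 28.5]
tcp_rot: [-180.0, -0.0, 69.8]
force: [-0.3, 0.3, -0.5]
finger_gap: 33.4
gripper_force: 0.0
```

```bash
python3 go.py
```

```text
t 2.5 pos [ 479.1 -371.3   28.5] rot [-180.     -0.     69.75] F [-0.28  0.29 -0.46] M [-0.034 -0.037  0.039] gap 33.4 gf 0.0 j [ 40.  32. -10. 109.   9.  40.   4.]
```

Fingers are still closing, so I'll wait and then lift.

Call:
{"api": "send_rows", "payload": {
  "deltas": [
    [0,0,0,0],
    [0,0,0,0],
    [0,0,0,0],
    [0,0,0,0]
  ]
}}

```text
time_s: 2.9
tool_pos: [479.1, -371.3, 28.5]
tcp_rot: [180.0, -0.0, 69.7]
force: [0.7, -0.7, -0.6]
finger_gap: 25.6
gripper_force: 30.0
```

```bash
python3 go.py
```

```text
t 2.9 pos [ 479.1 -371.3   28.5] rot [180.    -0.    69.75] F [ 0.72 -0.71 -0.57] M [-0.047 -0.118 -0.029] gap 25.6 gf 29.971680343151093 j [ 40.  32. -10. 109.   9.  40.   4.]
```

Call:
{"api": "send_rows", "payload": {
  "deltas": [
    [0,0,-0.01,0],
    [0,0,-0.03,0],
    [0,0,-0.06,0],
    [0,0,-0.09,0],
    [0,0,-0.12,0],
    [0,0,-0.12,0],
    [0,0,-0.12,0],
    [0,0,-0.12,0]
  ]
}}

```text
time_s: 3.7
tool_pos: [478.5, -371.0, 147.7]
tcp_rot: [-179.9, -0.0, 69.7]
force: [1.3, 0.7, -2.0]
finger_gap: 26.5
gripper_force: 30.0
```

```bash
cat > feel.py <<'E'
from cell import readout, imaging
import cv2, numpy as np, sys
F=[];M=[]
for i in range(14):
    d=imaging.capture("scene"); s=readout.observe(); F.append(s["force"]); M.append(s["moment"])
M=np.array(M); w=np.radians(s["tcp_rot"][2]); Y=np.array([np.sin(w),-np.cos(w),0])
print("F",np.mean(F,0).round(2),"M",M.mean(0).round(3),"sd",M.std(0).round(3),"M.toolY",(M@Y).mean().round(3),"(heavy at tool +x -> +0.078)")
print(s["time_s"],s["tool_pos"],s["finger_gap"])
np.savez(sys.argv[1]+".npz",**d); p=d["color"]; 
P,_=cv2.projectPoints(s["tool_pos"].reshape(1,3),d["rvec"],d["tvec"],d["mtx"],None); x,y=P.ravel().astype(int); print(x,y)
x=max(x,80); y=max(y,70); cv2.imwrite("pics/"+sys.argv[1]+".png",cv2.resize(p[y-70:y+70,x-80:x+80],None,fx=3,fy=3))
E
python3 feel.py liftB
```

```text
F [ 0.07  0.22 -2.24] M [-0.111 -0.012  0.006] sd [0.024 0.033 0.034] M.toolY -0.1 (heavy at tool +x -> +0.078)
4.4 [ 479.10514886 -371.30994332  148.4734676 ] 25.609990490322474
409 173
```

View pics/liftB.png

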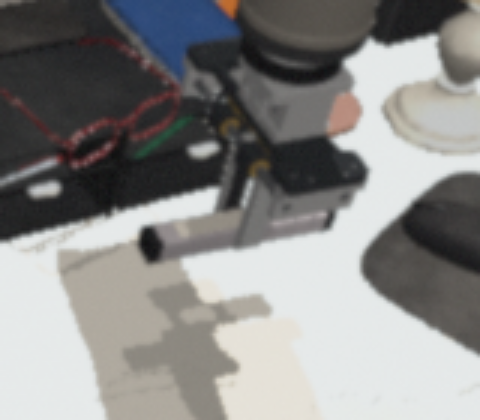

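The wrist force shows −2.2 N, so the bar is held. The picture shows it level in the fingers, at crop (150,243) to (328,218). A negative moment about tool y means the heavy end is at tool +x (my printed label had the sign wrong). I'll turn half round over the stand and feel again, which cancels any bias.

```bash
sed -i 's/-> +0.078/-> -0.078/' feel.py; python3 go.py 520,-50,230,155 558,266,200,-116
```

```text
t 4.4 pos [ 479.1 -371.3  148.5] rot [180.    -0.    69.75] F [-0.74 -0.53 -2.39] M [-0.091  0.028  0.065] gap 25.6 gf 29.97124671936035 j [ 41.  23. -12. 105.   6.  52.   6.]
520,-50,230,155 -> [np.float64(0.3156), np.float64(-0.0728), np.float64(-0.0815), np.float64(-85.25)] dist 334.0045568674586
558,266,200,-116 -> [np.float64(0.6252), np.float64(-0.1466), np.float64(-0.0515), np.float64(-174.25)] dist 644.2385776447685
```

In the tool's units: -78 degrees is -0.4333.

Call:
{"api": "send_rows", "payload": {
  "deltas": [
    [0.015,-0.003,-0.04,-0.0333],
    [0.045,-0.01,-0.08,-0.0778],
    [0.08,-0.02,-0.082,-0.1222],
    [0.12,-0.03,-0.082,-0.1667],
    [0.16,-0.037,-0.082,-0.2111],
    [0.2,-0.046,-0.082,-0.2556],
    [0.24,-0.055,-0.082,-0.3],
    [0.27,-0.063,-0.082,-0.3444],
    [0.3,-0.07,-0.082,-0.3889],
    [0.316,-0.073,-0.082,-0.4333]
  ]
}}

```text
time_s: 5.4
tool_pos: [520.1, -46.8, 230.9]
tcp_rot: [180.0, 0.0, 148.2]
force: [0.1, -1.0, -1.3]
finger_gap: 25.7
gripper_force: 30.0
```

```bash
python3 go.py 558.2,266,200,-116
```

```text
t 5.4 pos [520.1 -46.8 230.9] rot [1.7996e+02 3.0000e-02 1.4822e+02] F [ 0.07 -1.   -1.26] M [ 0.007 -0.2    0.004] gap 25.7 gf 29.984784722328186 j [ 29.  13. -35. 110.   9.  60.  48.]
558.2,266,200,-116 -> [np.float64(0.1323), np.float64(0.286), np.float64(0.0309), np.float64(-95.78)] dist 316.5982460559754
```

In the tool's units: -80 degrees is -0.4444.

Call:
{"api": "send_rows", "payload": {
  "deltas": [
    [0.012,0.026,0.003,-0.0444],
    [0.026,0.056,0.006,-0.0889],
    [0.04,0.086,0.01,-0.1333],
    [0.055,0.118,0.013,-0.1778],
    [0.07,0.15,0.016,-0.2222],
    [0.083,0.18,0.02,-0.2667],
    [0.097,0.21,0.023,-0.3111],
    [0.11,0.24,0.026,-0.3556],
    [0.122,0.265,0.029,-0.4],
    [0.1323,0.286,0.031,-0.4444]
  ]
}}

```text
time_s: 6.4
tool_pos: [560.7, 264.5, 199.3]
tcp_rot: [180.0, 0.0, -131.9]
force: [0.0, -0.1, -3.1]
finger_gap: 25.7
gripper_force: 30.0
```

```bash
python3 go.py 558.2,266,200,-116
```

```text
t 6.4 pos [560.7 264.5 199.3] rot [ 1.7999e+02  1.0000e-02 -1.3189e+02] F [ 0.04 -0.1  -3.13] M [ 0.167 -0.161  0.02 ] gap 25.7 gf 29.984434247016907 j [  7.  30. -52.  99.  25.  64.  86.]
558.2,266,200,-116 -> [np.float64(0.0005), np.float64(0.0029), np.float64(-0.0007), np.float64(-15.89)] dist 2.981404708177997
```

In the tool's units: -15.9 degrees is -0.0883.

Call:
{"api": "send_rows", "payload": {
  "deltas": [
    [0,0,0,-0.0333],
    [0,0,0,-0.0667],
    [0,0,0,-0.0883],
    [0,0,0,-0.0883],
    [0,0,0,-0.0883],
    [0,0,0,-0.0883]
  ]
}}

```text
time_s: 7.0
tool_pos: [560.8, 262.8, 199.6]
tcp_rot: [-180.0, 0.0, -116.5]
force: [0.1, 0.2, -2.8]
finger_gap: 25.9
gripper_force: 30.0
```

```bash
python3 feel.py dockB1; python3 go.py 558.2,266,142,-116
```

```text
F [-0.13 -0.13 -2.25] M [ 0.191 -0.12  -0.001] sd [0.023 0.022 0.023] M.toolY -0.224 (heavy at tool +x -> -0.078)
7.7 [560.73403861 262.91657118 199.51023801] 25.821338727847188
157 258
t 7.7 pos [560.7 262.9 199.5] rot [ 180.      0.   -116.35] F [-0.11 -0.99 -2.49] M [ 0.188 -0.106 -0.009] gap 25.8 gf 29.98614728450775 j [ 10.  31. -56.  99.  28.  65. 100.]
558.2,266,142,-116 -> [np.float64(-0.0016), np.float64(0.0036), np.float64(0.0575), np.float64(-0.35)] dist 57.6485590525468
```

View pics/dockB1.png

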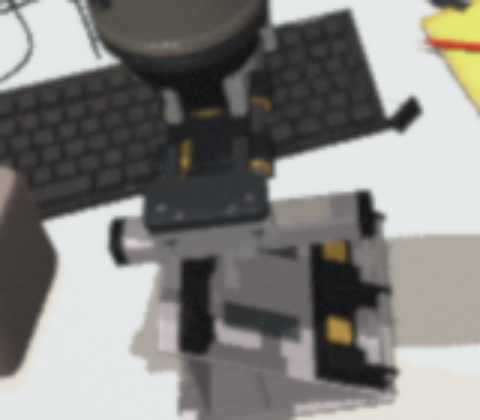

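The bar appears level, with its caps at full-image pixels (117,269) and (199,259), above and in line with cradle 1. I'll compare these with the expected projections.

```bash
python3 - <<'E'
from h import *
from cell import imaging
for f,p,w,obs in (("dockB1",[560.7,262.9,199.5],-116.35,[(117,268.7),(198.7,259)]),("liftB",[479.1,-371.3,148.5],69.75,[])):
    v=V(np.load(f+".npz")); w=np.radians(w); u=np.array([np.cos(w),np.sin(w),0]); 
    for e in(85,0,-85):
        X=np.r_[np.array(p)+[0,0,-16]+u*e,1]; q=v.P@X; print(f,e,(q[:2]/q[2]).round(1))
v=V(np.load("dockB1.npz")); T=V(imaging.capture("top")); np.savez("dockB1t.npz",color=T.im,mtx=T.K,rvec=T.rv,tvec=T.t)
X=np.r_[560.7,262.9,183.5,1]; q=T.P@X; print("top mid px",q[:2]/q[2])
g=cv2.cvtColor(T.im,cv2.COLOR_BGR2GRAY); cv2.imwrite("pics/dockB1t.png",cv2.resize(T.im[150:250,120:250],None,fx=5,fy=5))
E
```

```text
dockB1 85 [202.4 257.7]
dockB1 0 [159.1 262.9]
dockB1 -85 [114.9 268.2]
liftB 85 [376.7 184. ]
liftB 0 [408.  178.1]
liftB -85 [438.4 172.3]
top mid px [162.9199066  204.28030467]
```

View pics/dockB1t.png

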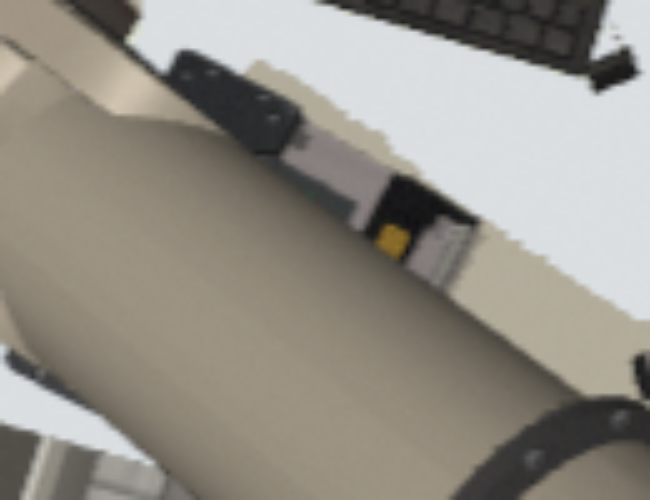

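The bar is level and centred in the grip, to within the pixel error. The top view is blocked by the arm. Both feels give the heavy end at tool +x, which now points downslope, so I'll lower it.

In the tool's units: -0.35 degrees is -0.0019.

Call:
{"api": "send_rows", "payload": {
  "deltas": [
    [-0.0016,0.0036,0,-0.0019],
    [-0.0016,0.0036,0.02,-0.0019],
    [-0.0016,0.0036,0.04,-0.0019],
    [-0.0016,0.0036,0.055,-0.0019],
    [-0.0016,0.0036,0.0575,-0.0019],
    [-0.0016,0.0036,0.0575,-0.0019],
    [-0.0016,0.0036,0.0575,-0.0019]
  ]
}}

```text
time_s: 8.45
tool_pos: [558.5, 266.3, 142.8]
tcp_rot: [-180.0, 0.0, -116.0]
force: [0.2, 0.6, -2.6]
finger_gap: 25.2
gripper_force: 30.0
```

Call:
{"api": "send_rows", "payload": {
  "deltas": [
    [0,0,0.003,0],
    [0,0,0.006,0],
    [0,0,0.009,0],
    [0,0,0.012,0],
    [0,0,0.012,0],
    [0,0,0.012,0]
  ]
}}

```text
time_s: 9.05
tool_pos: [558.2, 265.9, 129.8]
tcp_rot: [180.0, -0.0, -116.0]
force: [0.6, -0.8, -1.0]
finger_gap: 25.8
gripper_force: 30.0
```

```bash
python3 go.py 558.2,266,104,-116
```

```text
t 9.05 pos [558.2 265.9 129.8] rot [ 1.7999e+02 -1.0000e-02 -1.1600e+02] F [ 0.57 -0.75 -0.97] M [ 0.106 -0.206 -0.063] gap 25.8 gf 29.999225735664368 j [  7.  35. -53. 102.  32.  59.  96.]
558.2,266,104,-116 -> [np.float64(-0.0001), np.float64(0.0), np.float64(0.0258), np.float64(-0.0)] dist 25.84691093240858
```

Call:
{"api": "send_rows", "payload": {
  "deltas": [
    [0,0,0.003,0],
    [0,0,0.006,0],
    [0,0,0.009,0],
    [0,0,0.012,0],
    [0,0,0.014,0],
    [0,0,0.014,0]
  ]
}}

```text
time_s: 9.65
tool_pos: [558.0, 265.9, 115.6]
tcp_rot: [180.0, -0.0, -116.0]
force: [0.1, -0.3, -1.0]
finger_gap: 25.5
gripper_force: 30.0
```

```bash
python3 feel.py dockB2
```

```text
F [-0.06 -0.16 -2.34] M [ 0.161 -0.11  -0.006] sd [0.032 0.041 0.037] M.toolY -0.193 (heavy at tool +x -> -0.078)
10.35 [558.22366674 265.97093599 116.02971689] 25.80351778081791
163 283
```

View pics/dockB2.png

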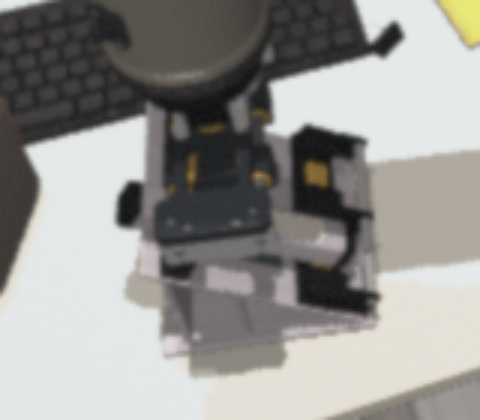

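```bash
python3 - <<'E'
from h import *
v=V(np.load("dockB2.npz")); w=np.radians(-116); u=np.array([np.cos(w),np.sin(w),0])
for t in (0,15,25,36):
    o=[]
    for e in(85,-85):
        a=np.radians(t); X=np.r_[np.array([558.2,266,100])+u*e*np.cos(a)-[0,0,e*np.sin(a)],1]; q=v.P@X; o.append((q[:2]/q[2]).round(1))
    print(t,o)
E
```

```text
0 [array([205.6, 282.3]), array([123.5, 293.1])]
15 [array([205.2, 288.1]), array([122.5, 287.1])]
25 [array([203.5, 291.9]), array([123.5, 283. ])]
36 [array([200.3, 295.9]), array([126.2, 278.6])]
```

The front cap is at full-image (198,291) and the rear at (126,281), which gives about 28° of tilt. So the bar is pivoting in the grip as planned, and the heavy end is down. I'll lower a little more, then release.

Call:
{"api": "send_rows", "payload": {
  "deltas": [
    [0,0,0.002,0],
    [0,0,0.004,0],
    [0,0,0.006,0],
    [0,0,0.007,0],
    [0,0,0.007,0]
  ]
}}

```text
time_s: 10.85
tool_pos: [558.7, 266.6, 111.1]
tcp_rot: [-179.9, 0.1, -116.0]
force: [-7.2, -6.1, 32.6]
finger_gap: 25.9
gripper_force: 30.0
```

Call:
{"api": "send_rows", "payload": {
  "deltas": [
    [0,0,0,0],
    [0,0,0,0],
    [0,0,0,0],
    [0,0,0,0],
    [0,0,0,0],
    [0,0,0,0]
  ],
  "claw": 0.55
}}

```text
time_s: 11.45
tool_pos: [558.2, 266.0, 108.9]
tcp_rot: [180.0, -0.0, -116.0]
force: [-1.2, 0.3, -0.4]
finger_gap: 51.7
gripper_force: 0.0
```

Call:
{"api": "send_rows", "payload": {
  "deltas": [
    [0,0,-0.01,0],
    [0,0,-0.03,0],
    [0,0,-0.06,0],
    [0,0,-0.1,0],
    [0,0,-0.13,0],
    [0,0,-0.13,0],
    [0,0,-0.13,0]
  ]
}}

```text
time_s: 12.15
tool_pos: [558.4, 265.9, 239.9]
tcp_rot: [-179.9, 0.0, -116.0]
force: [-0.2, -0.8, -0.3]
finger_gap: 51.6
gripper_force: 0.0
```

```bash
python3 go.py 547,-37.5,150,-73.1 547,-37.5,150,106.9
```

```text
t 12.15 pos [558.4 265.9 239.9] rot [-1.7993e+02  5.0000e-02 -1.1601e+02] F [-0.17 -0.82 -0.27] M [ 0.129 -0.058 -0.013] gap 51.6 gf 0.0 j [ 11.  29. -57.  96.  25.  69. 101.]
547,-37.5,150,-73.1 -> [np.float64(0.2777), np.float64(-0.1229), np.float64(0.0899), np.float64(-42.91)] dist 316.68661903210165
547,-37.5,150,106.9 -> [np.float64(0.2777), np.float64(-0.1229), np.float64(0.0899), np.float64(137.09)] dist 316.68661903210165
```

Moment with nothing held here is −0.14 about tool y, so the net of −0.08 matches the heavy end being down. The last press reached 32 N, so I'll press less next time. Now to bar A.

In the tool's units: 80 degrees is 0.4444.

Call:
{"api": "send_rows", "payload": {
  "deltas": [
    [0.027,-0.012,0,0.0444],
    [0.055,-0.024,0,0.0889],
    [0.09,-0.04,0,0.1333],
    [0.125,-0.055,0.01,0.1778],
    [0.16,-0.07,0.02,0.2222],
    [0.195,-0.086,0.03,0.2667],
    [0.225,-0.1,0.05,0.3111],
    [0.255,-0.112,0.07,0.3556],
    [0.2777,-0.1229,0.09,0.4],
    [0.2777,-0.1229,0.09,0.4444]
  ]
}}

```text
time_s: 13.15
tool_pos: [544.5, -41.8, 145.4]
tcp_rot: [-179.9, -0.3, 163.4]
force: [0.2, 0.6, -0.4]
finger_gap: 51.8
gripper_force: 0.0
```

In the tool's units: 57 degrees is 0.3167.

Call:
{"api": "send_rows", "payload": {
  "deltas": [
    [0,0,0,0.0444],
    [0,0,0,0.0889],
    [0,0,0,0.1333],
    [0,0,0,0.1778],
    [0,0,0,0.2222],
    [0,0,0,0.2667],
    [0,0,0,0.3111],
    [0,0,0,0.3167],
    [0,0,0,0.3167]
  ]
}}

```text
time_s: 14.05
tool_pos: [546.5, -37.4, 148.4]
tcp_rot: [-179.9, -0.0, 107.2]
force: [0.4, 0.4, -0.6]
finger_gap: 51.7
gripper_force: 0.0
```

```bash
python3 go.py 547,-37.5,28,106.9; python3 - <<'E'
from h import *
from cell import imaging, readout
M=[]
ims=[]
for n in ("scene","top")*4:
    d=imaging.capture(n); M.append(readout.observe()["moment"]); ims.append(d["color"]); np.savez(n+"1.npz",**d)
print("baseline",np.mean(M,0).round(3))
f=lambda im,x,y,w,h,k:cv2.resize(im[y:y+h,x:x+w],None,fx=k,fy=k,interpolation=cv2.INTER_CUBIC)
cv2.imwrite("pics/chk1.png",np.hstack([f(ims[0],120,235,100,95,4),f(ims[1],135,160,100,95,4)]))
E
```

```text
t 14.05 pos [546.5 -37.4 148.4] rot [-1.7994e+02 -2.0000e-02  1.0720e+02] F [ 0.42  0.43 -0.62] M [ 0.004 -0.106  0.018] gap 51.7 gf 0.0 j [ 18.  20. -25. 112.  11.  51.   5.]
547,-37.5,28,106.9 -> [np.float64(-0.0003), np.float64(0.0005), np.float64(0.1204), np.float64(0.3)] dist 120.40296175801714
baseline [-0.03  -0.089 -0.006]
```

View pics/chk1.png

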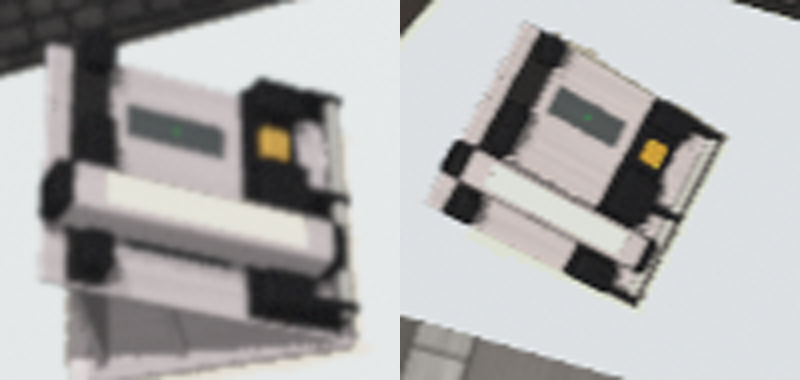

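Bar B lies in cradle 1, strip up, with its lower end near the rod. I'll measure its position from the strip in both views before going on.

```bash
cat > seat.py <<'E'
from h import *
import sys
k=sys.argv[1]; S=V(np.load(f"scene{k}.npz"));T=V(np.load(f"top{k}.npz"))
w=np.radians(64); ex=np.array([np.cos(w),np.sin(w),0]); ey=np.array([-np.sin(w),np.cos(w),0])
c1=np.array([558.5,266.4,78]); c2=np.array([623.9,234.5,78]); a=np.radians(36)
sl=ex*np.cos(a)+[0,0,np.sin(a)]; nn=-ex*np.sin(a)+[0,0,np.cos(a)]
def strips(v,c):
    q=[]
    for s0,n0,l in ((80,24,12),(80,24,-12),(-80,24,-12),(-80,24,12)):
        u=v.P@np.r_[c+sl*s0+nn*n0+ey*l,1]; q.append(u[:2]/u[2])
    m=np.zeros(v.im.shape[:2],np.uint8); cv2.fillConvexPoly(m,np.int32(q),1)
    m=cv2.dilate(m,np.ones((3,3))); br=(v.im.min(2)>222).astype(np.uint8)&m
    n,l,st,ce=cv2.connectedComponentsWithStats(br); i=1+np.argmax(st[1:,4]); p=cv2.findNonZero((l==i).astype(np.uint8))
    b=cv2.minAreaRect(p); bp=cv2.boxPoints(b); e=sorted([(bp[j]+bp[(j+1)%4])/2 for j in range(4)],key=lambda x:-np.linalg.norm(x-b[0]))[:2]
    e.sort(key=lambda x:x[0]); return ce[i],e,int(st[i,4]),b[1]
for n,c in (("c1",c1),("c2",c2)):
    a1,e1,k1,b1=strips(S,c); a2,e2,k2,b2=strips(T,c); print(n,"area",k1,k2,np.round(b1,1),np.round(b2,1))
    for nm,p,q in (("cen",a1,a2),("up",e1[0],e2[0]),("low",e1[1],e2[1])):
        X,r=tri(S,p,T,q); d=X-c; print(n,nm,"s",round(d@sl,1),"lat",round(d@ey,1),"n",round(d@nn,1),"err",round(r,2),X.round(1))
E
python3 seat.py 1; python3 seat.py 0 | grep -c x
```

```text
0Traceback (most recent call last):
  File "seat.py", line 17, in <module>
    a1,e1,k1,b1=strips(S,c); a2,e2,k2,b2=strips(T,c); print(n,"area",k1,k2,np.round(b1,1),np.round(b2,1))
                ~~~~~~^^^^^
  File "seat.py", line 13, in strips
    n,l,st,ce=cv2.connectedComponentsWithStats(br); i=1+np.argmax(st[1:,4]); p=cv2.findNonZero((l==i).astype(np.uint8))
                                                        ~~~~~~~~~^^^^^^^^^^
    return _wrapfunc(a, 'argmax', axis=axis, out=out, **kwds)
    return bound(*args, **kwds)
ValueError: attempt to get argmax of an empty sequence
Traceback (most recent call last):
  File "seat.py", line 17, in <module>
    a1,e1,k1,b1=strips(S,c); a2,e2,k2,b2=strips(T,c); print(n,"area",k1,k2,np.round(b1,1),np.round(b2,1))
                ~~~~~~^^^^^
  File "seat.py", line 13, in strips
    n,l,st,ce=cv2.connectedComponentsWithStats(br); i=1+np.argmax(st[1:,4]); p=cv2.findNonZero((l==i).astype(np.uint8))
                                                        ~~~~~~~~~^^^^^^^^^^
ValueError: attempt to get argmax of an empty sequence
```

Threshold too high. I'll use hue instead: the strip is slightly green-white, the aluminium pinkish.

```bash
python3 - <<'E'
import numpy as np
s=np.load("scene1.npz")["color"]; t=np.load("top1.npz")["color"]
print("strip S",s[286,165],s[290,185],"deck",s[267,145],s[283,205-3],"end alu",s[297,200]); print("strip T",t[210,175],"deck",t[185,170],t[225,170], "alu",t[222,192])
E
sed -i 's/(v.im.min(2)>222)/((v.im[:,:,1].astype(int)-v.im[:,:,2]>-1)\&(v.im.min(2)>185))/; s/print(n,"area"/print(n,"area"/' seat.py
sed -i 's/^for n,c in .*/for n,c in (("c1",c1),("c2",c2))[:int(sys.argv[2])]:/' seat.py; python3 seat.py 1 1
```

```text
strip S [218 228 229] [218 227 229] deck [36 35 36] [59 58 60] end alu [191 190 199]
strip T [215 222 219] deck [177 182 191] [193 205 207] alu [190 193 204]
c1 area 3 229 [0.7 1.4] [37.6  6.3]
c1 cen s 24.4 lat -3.7 n 22.6 err 8.45 [564.6 270.5 110.6]
c1 up s 51.4 lat 1.4 n 25.0 err 1.27 [569.  291.2 128.4]
c1 low s 0.1 lat -9.8 n 24.9 err 19.36 [560.9 249.1  98.2]
```

```bash
sed -i 's/((v.im\[:,:,1\].astype(int)-v.im\[:,:,2\]>-1)&(v.im.min(2)>185))/((v.im[:,:,1].astype(int)-v.im[:,:,2]>-5)\&(v.im.min(2)>208))/' seat.py; python3 seat.py 1 1
```

```text
c1 area 338 214 [51.6  6.9] [36.7  5.8]
c1 cen s 1.1 lat 0.2 n 24.5 err 0.59 [552.4 254.4  98.5]
c1 up s 56.6 lat 1.2 n 25.8 err 0.47 [570.9 294.5 132.2]
c1 low s -58.6 lat -0.4 n 24.5 err 0.4 [531.7 210.7  63.3]
```

Bar B is seated: s +1 mm, lateral 0, top 24.5 mm above the rails, lower end not raised. Now I'll grasp bar A.

In the tool's units: 0.3 degrees is 0.0017.

Call:
{"api": "send_rows", "payload": {
  "deltas": [
    [-0.0003,0,0.04,0.0017],
    [-0.0003,0,0.08,0.0017],
    [-0.0003,0,0.105,0.0017],
    [-0.0003,0,0.118,0.0017],
    [-0.0003,0,0.12,0.0017],
    [-0.0003,0,0.12,0.0017]
  ]
}}

```text
time_s: 15.05
tool_pos: [547.5, -37.7, 29.6]
tcp_rot: [180.0, 0.0, 106.7]
force: [0.4, 1.1, -0.8]
finger_gap: 52.0
gripper_force: 0.0
```

Call:
{"api": "send_rows", "payload": {
  "deltas": [
    [0,0,0,0],
    [0,0,0,0],
    [0,0,0,0],
    [0,0,0,0],
    [0,0,0,0],
    [0,0,0,0],
    [0,0,0,0],
    [0,0,0,0]
  ],
  "claw": 0
}}

```text
time_s: 15.85
tool_pos: [547.6, -37.8, 29.7]
tcp_rot: [179.9, 0.0, 106.7]
force: [-0.3, 0.6, 7.5]
finger_gap: 25.7
gripper_force: 30.0
```

Call:
{"api": "send_rows", "payload": {
  "deltas": [
    [0,0,-0.01,0],
    [0,0,-0.03,0],
    [0,0,-0.06,0],
    [0,0,-0.09,0],
    [0,0,-0.12,0],
    [0,0,-0.12,0],
    [0,0,-0.12,0],
    [0,0,-0.12,0]
  ]
}}

```text
time_s: 16.65
tool_pos: [546.3, -37.9, 148.1]
tcp_rot: [-179.9, -0.0, 106.7]
force: [-0.5, -0.3, -2.7]
finger_gap: 25.9
gripper_force: 30.0
```

```bash
python3 feel.py liftA; python3 go.py 625,239,200,64 625,239,200,-116; python3 - <<'E'
from h import *
v=V(np.load("liftA.npz")); w=np.radians(106.9); u=np.array([np.cos(w),np.sin(w),0])
for e in (85,-85):
    q=v.P@np.r_[np.array([546.7,-37.5,132])+u*e,1]; print(e,q[:2]/q[2])
g=(cv2.cvtColor(v.im,cv2.COLOR_BGR2GRAY)<75).astype(np.uint8)
print([(c.round(1).tolist(),int(k)) for c,k in v.blobs(g,(225,190,345,290),15)])
E
```

```text
F [ 0.13 -0.03 -2.33] M [-0.105 -0.119  0.01 ] sd [0.033 0.028 0.029] M.toolY -0.134 (heavy at tool +x -> -0.078)
17.35 [547.03730289 -37.81672275 149.01136573] 25.868964848573658
285 213
t 17.35 pos [547.  -37.8 149. ] rot [180.   -0.  106.7] F [ 0.62 -0.57 -2.32] M [-0.107 -0.138  0.024] gap 25.9 gf 29.99820828437805 j [ 18.  20. -26. 112.  11.  51.   4.]
625,239,200,64 -> [np.float64(0.2427), np.float64(0.1542), np.float64(-0.051), np.float64(42.7)] dist 292.0710888848477
625,239,200,-116 -> [np.float64(0.2427), np.float64(0.1542), np.float64(-0.051), np.float64(-137.3)] dist 292.0710888848477
85 [261.82641567 241.75346251]
-85 [306.07367277 197.82941275]
[([299.0, 197.7], 754), ([263.0, 240.8], 86)]
```

Net of the empty reading at this same pose, the moment is −0.08, so bar A's heavy end is also at tool +x. Dock at yaw −116 over cradle 2.

In the tool's units: -78 degrees is -0.4333.

Call:
{"api": "send_rows", "payload": {
  "deltas": [
    [0.01,0.006,-0.03,-0.0333],
    [0.03,0.02,-0.07,-0.0778],
    [0.06,0.038,-0.08,-0.1222],
    [0.09,0.057,-0.08,-0.1667],
    [0.12,0.076,-0.08,-0.2111],
    [0.15,0.095,-0.08,-0.2556],
    [0.18,0.114,-0.08,-0.3],
    [0.205,0.13,-0.08,-0.3444],
    [0.23,0.146,-0.08,-0.3889],
    [0.238,0.1515,-0.08,-0.4333]
  ]
}}

```text
time_s: 18.35
tool_pos: [623.5, 237.2, 229.0]
tcp_rot: [179.9, -0.0, -174.8]
force: [-0.5, -0.6, -3.0]
finger_gap: 25.8
gripper_force: 30.0
```

In the tool's units: -59.3 degrees is -0.3294.

Call:
{"api": "send_rows", "payload": {
  "deltas": [
    [0,0,0,-0.0444],
    [0,0,0,-0.0889],
    [0,0,0,-0.1333],
    [0,0,0,-0.1778],
    [0,0,0,-0.2222],
    [0,0,0,-0.2667],
    [0,0,0,-0.3111],
    [0,0,0,-0.3294],
    [0,0,0,-0.3294],
    [0,0,0,-0.3294]
  ]
}}

```text
time_s: 19.35
tool_pos: [623.8, 233.6, 228.9]
tcp_rot: [180.0, 0.0, -116.1]
force: [-0.0, 0.7, -2.0]
finger_gap: 25.5
gripper_force: 30.0
```

```bash
python3 go.py 623.7,234.2,145,-116
```

```text
t 19.35 pos [623.8 233.6 228.9] rot [ 179.99    0.   -116.14] F [-0.04  0.66 -1.96] M [ 0.225 -0.154 -0.019] gap 25.5 gf 29.998181462287903 j [ 12.  34. -56.  91.  29.  71. 105.]
623.7,234.2,145,-116 -> [np.float64(-0.0005), np.float64(0.0003), np.float64(0.0839), np.float64(-0.14)] dist 83.92264276599236
```

In the tool's units: -0.1 degrees is -0.0006.

Call:
{"api": "send_rows", "payload": {
  "deltas": [
    [-0.0005,0,0.03,-0.0006],
    [-0.0005,0,0.06,-0.0006],
    [-0.0005,0,0.078,-0.0006],
    [-0.0005,0,0.084,-0.0006],
    [-0.0005,0,0.084,-0.0006],
    [-0.0005,0,0.084,-0.0006]
  ]
}}

```text
time_s: 19.95
tool_pos: [624.4, 234.6, 146.1]
tcp_rot: [-180.0, 0.1, -115.9]
force: [0.4, 1.2, -2.3]
finger_gap: 25.7
gripper_force: 30.0
```

Call:
{"api": "send_rows", "payload": {
  "deltas": [
    [0,0,0.003,0],
    [0,0,0.006,0],
    [0,0,0.009,0],
    [0,0,0.012,0],
    [0,0,0.015,0],
    [0,0,0.018,0],
    [0,0,0.021,0],
    [0,0,0.024,0],
    [0,0,0.027,0],
    [0,0,0.027,0]
  ]
}}

```text
time_s: 20.95
tool_pos: [623.7, 234.2, 117.5]
tcp_rot: [180.0, -0.0, -115.9]
force: [-0.6, 0.1, -0.6]
finger_gap: 25.6
gripper_force: 30.0
```

```bash
python3 feel.py dockA
```

```text
F [-0.14  0.03 -2.35] M [ 0.165 -0.118 -0.005] sd [0.038 0.031 0.036] M.toolY -0.2 (heavy at tool +x -> -0.078)
21.65 [623.99989947 234.095581   118.02494558] 25.387523282490218
163 254
```

View pics/dockA.png

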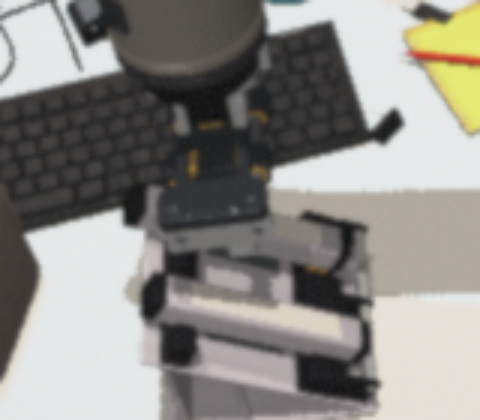

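Bar A is tilted with its front end low, at crop (350,240), beside the docked bar and aligned with cradle 2. I'll lower it 4 mm, release and retreat.

Call:
{"api": "send_rows", "payload": {
  "deltas": [
    [0,0,0.002,0],
    [0,0,0.004,0],
    [0,0,0.005,0],
    [0,0,0.005,0]
  ]
}}

```text
time_s: 22.05
tool_pos: [624.2, 234.2, 113.5]
tcp_rot: [-180.0, 0.0, -115.9]
force: [-1.8, -1.0, 7.7]
finger_gap: 26.2
gripper_force: 30.0
```

Call:
{"api": "send_rows", "payload": {
  "deltas": [
    [0,0,0,0],
    [0,0,0,0],
    [0,0,0,0],
    [0,0,0,0],
    [0,0,0,0],
    [0,0,0,0]
  ],
  "claw": 0.55
}}

```text
time_s: 22.65
tool_pos: [623.9, 234.1, 113.0]
tcp_rot: [180.0, -0.0, -115.9]
force: [-0.0, -0.1, -0.4]
finger_gap: 51.4
gripper_force: 0.0
```

Call:
{"api": "send_rows", "payload": {
  "deltas": [
    [0,0,-0.01,0],
    [0,0,-0.03,0],
    [0,0,-0.06,0],
    [0,0,-0.1,0],
    [0,0,-0.13,0],
    [0.03,0,-0.13,0],
    [0.08,0,-0.13,0],
    [0.13,0,-0.13,0],
    [0.18,0,-0.13,0],
    [0.23,0,-0.13,0]
  ]
}}

```text
time_s: 23.65
tool_pos: [522.5, 26.1, 244.3]
tcp_rot: [-179.9, -0.0, -115.9]
force: [0.6, -0.6, 1.0]
finger_gap: 51.4
gripper_force: 0.0
```

Call:
{"api": "send_rows", "payload": {
  "deltas": [
    [0.03,0,0,0],
    [0.06,0,0,0],
    [0.06,0,0,0],
    [0.06,0,0,0]
  ]
}}

```text
time_s: 24.05
tool_pos: [497.6, -26.9, 244.3]
tcp_rot: [-179.9, -0.0, -116.0]
force: [0.1, 0.4, 0.3]
finger_gap: 51.5
gripper_force: 0.0
```

```bash
python3 - <<'E'
from h import *
from cell import imaging
D={n:imaging.capture(n) for n in ("scene","top")}
for n in D: np.savez(n+"2.npz",**D[n])
f=lambda im,x,y,w,h,k:cv2.resize(im[y:y+h,x:x+w],None,fx=k,fy=k,interpolation=cv2.INTER_CUBIC)
cv2.imwrite("pics/chk2.png",np.hstack([f(D["scene"]["color"],120,235,100,95,4),f(D["top"]["color"],135,160,100,95,4)]))
E
python3 seat.py 2 2; python3 go.py
```

```text
c1 area 341 198 [51.6  7. ] [36.3  5.5]
c1 cen s 1.3 lat 0.3 n 24.7 err 0.56 [552.3 254.4  98.7]
c1 up s 55.7 lat 0.3 n 24.9 err 0.66 [571.5 293.9 130.9]
c1 low s -57.5 lat 1.1 n 26.6 err 0.32 [530.2 211.   65.7]
c2 area 393 194 [49.8  9.6] [36.3  5.5]
c2 cen s 5.3 lat -0.2 n 28.7 err 1.09 [618.6 223.1 104.4]
c2 up s 58.4 lat 0.2 n 30.8 err 0.74 [636.5 260.8 137.2]
c2 low s -55.4 lat 1.0 n 31.6 err 0.15 [595.2 178.   71. ]
t 24.15 pos [497.9 -25.6 243.9] rot [-1.7994e+02  3.0000e-02 -1.1583e+02] F [ 0.65  0.34 -0.16] M [ 0.143 -0.098  0.001] gap 51.8 gf 0.0 j [ 51.  16. -64. 111.  16.  63. 135.]
```

View pics/chk2.png

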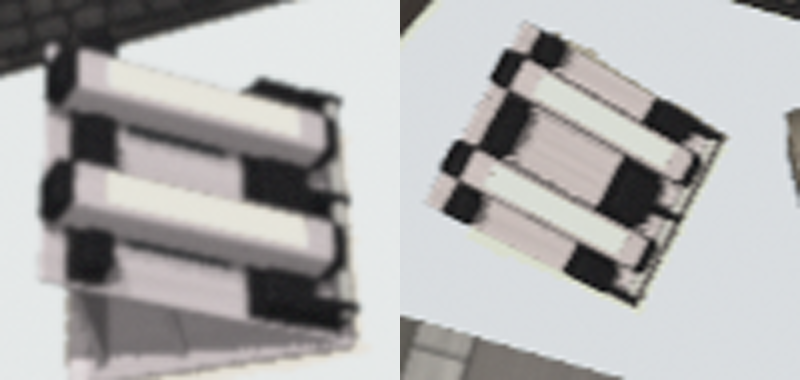

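Both bars lie parallel in their cradles, strip up, with their lower ends at the rod. The cradle 2 scene mask was 9.6 px wide, so desk pixels leaked in. I'll tighten it and re-measure.

```bash
sed -i 's/m=cv2.dilate(m,np.ones((3,3))); //; s/((80,24,12),(80,24,-12),(-80,24,-12),(-80,24,12))/((75,24,11),(75,24,-11),(-75,24,-11),(-75,24,11))/' seat.py; python3 seat.py 2 2; python3 - <<'E'
import numpy as np,cv2
# direct comparison: shift of bar-2 patch vs bar-1 patch between views
for n,(x,y,w,h) in (("scene",(128,270,82,42)),("top",(146,194,56,36))):
    im=np.load(n+"2.npz")["color"]; t=im[y:y+h,x:x+w]; x0,y0=(x-6,y-38) if n=="scene" else (x+4,y-30)
    r=cv2.matchTemplate(im[y0:y0+h+20,x0:x0+w+16],t,cv2.TM_CCOEFF_NORMED); _,v,_,l=cv2.minMaxLoc(r); print(n,"bar2-bar1 px",x0+l[0]-x,y0+l[1]-y,round(v,3))
E
```

```text
c1 area 341 198 [51.6  7. ] [36.3  5.5]
c1 cen s 1.3 lat 0.3 n 24.7 err 0.56 [552.3 254.4  98.7]
c1 up s 55.7 lat 0.3 n 24.9 err 0.66 [571.5 293.9 130.9]
c1 low s -57.5 lat 1.1 n 26.6 err 0.32 [530.2 211.   65.7]
c2 area 340 194 [49.8  8. ] [36.3  5.5]
c2 cen s 3.5 lat -0.3 n 26.2 err 0.8 [618.6 223.  101.2]
c2 up s 57.5 lat -0.1 n 27.9 err 0.76 [637.2 261.5 134.4]
c2 low s -57.1 lat 0.7 n 27.6 err 0.13 [595.9 178.7  66.8]
scene bar2-bar1 px -1 -27 0.543
top bar2-bar1 px 12 -22 0.652
```

Both bars are seated: lateral error under 1 mm, along-slope within about 2 mm, and no tilt relative to the deck. Handing in.

```bash
python3 -c "
from cell import ticket
print(ticket.finish_job())"
```

```text
the job is handed in; nothing more can be done
None
```

Both light bars are back on the stand, one per cradle, white strip up, battery end down by feel and lower end at the stop rod within about 2–4 mm by the cameras; the job was handed in at about 25 s, and no verdict came back.

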